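# Put the salt back and peel the clinging cover tray off its stack

## Task

Take the salt shaker off the stack of trays and stand it upright back in its own holder, the wooden block whose round hole fits it closely. Then peel the top tray off the stack, where rubber clips make it cling: lift it by the upright black grip on its corner, so that this corner comes up first while the opposite corner is still down in the stack, and leave the other trays standing where they are. Finish holding the tray out by its grip, right way up and not steeply tilted, wholly beside the stack with no part of it above, clear of everything, at least 12 cm above the worktop; do not put it down or let go.

Things in the scene. Friction and masses are not known exactly. Their poses are not given: they have to be found in the camera images.
- salt_shaker: Salt shaker, clear glass with a grey domed metal top, 44 mm diameter up to 70 mm, top 34 mm diameter, 90 mm high, 100 g. It stands on the inner floor of the top tray. Origin: centre of its underside; z up.
- salt_holder: Fixed square wooden block, 76 x 76 x 30 mm, with an upright round hole of 50 mm diameter, 24 mm deep (its floor 6 mm above the worktop): the salt shaker's own holder. Origin: centre of its underside. It never turns; it may be to the left or to the right of the other block.
- mill_holder: The other fixed wooden block, the same outside, with a larger hole of 64 mm diameter, 24 mm deep: the pepper mill's holder; it stays empty. Origin: centre of its underside.
- tray_stack: Four nested formed steel trays, loose on the worktop, 1.5 kg together, 166 x 121 mm over the rims, rim of the uppermost 65 mm high, its inner floor 44 mm high. On its long rims stand four rubber clips, at x +-42, y +-60 to 72 mm, tops 84 mm high. Origin: centre of the underside; x along the long side, z up.
- cover: The top tray: steel, 166 x 121 mm over the rim, 32 mm high, 280 g, nested with its underside 44 mm above the worktop, on four feet at x +-50, y +-27.5 mm. Each clip squeezes its rim with 5 N and holds it by friction (some 3 N) until it is about 10 mm up; lifted by the grip, the near clips let go first. Origin: centre of underside, inner floor 11 mm above; x along the long side, z up.
- cover_grip (a point): Middle of the top edge of the top tray's black grip, at (69, -48, 70) mm in the tray's frame. The grip is an upright plate 10 mm thick, 26 mm long, standing 38 mm above the rim; its length runs outward along (0.82, -0.57) in the tray's frame, so it is pinched across (0.57, 0.82). The only grip in the stack.
- cover_far_corner (a point): Rim of the top tray at the corner diagonally across from the grip, at (-74, 51, 31) mm in the tray's frame.
- nut_jar: Bystander: jar with dark lid, 70 mm diameter, 90 mm high, behind the work. Origin: centre of its underside.
- pepper_mill: Bystander: pepper mill with white foot, clear body and chromed head, 55 mm diameter, 179 mm high, behind the work. Origin: centre of its underside.
There are look-alikes about, which are no part of the job. Leave any turquoise look-alike of the salt_holder alone.

How it is judged:
On the way, in this order (a step that is already met when the one before it is completed fails the run):
1. the salt shaker stands upright in its own holder, let go (horizontal distance between salt_shaker and salt_holder below 0.008 m and height (world z) of salt_shaker below 0.01 m and angle between salt_shaker's own z axis and vertical below 0.12 rad and contact force between salt_shaker and the fingers below 0.1 N), for 0.2 s.
2. the top tray is peeled: its grip corner has come up while the opposite corner is still down in the stack (z of cover_grip in the frame of tray_stack above 0.132 m and angle between cover's own z axis and vertical above 0.1 rad and z of cover_far_corner in the frame of tray_stack below 0.084 m and contact force between cover and the fingers above 0.5 N), for 0.1 s.
At the end, for the whole second after the job is handed in: Salt shaker upright on the floor of its own hole (8 mm). Fingers hold the top tray still, tilted under 0.7 rad, underside over 120 mm and both corners over 110 mm up, centre over 120 mm sideways from the stack's. Other trays level, within 40 mm of their start (horizontal distance between salt_shaker and salt_holder below 0.008 m and height (world z) of salt_shaker below 0.01 m and angle between salt_shaker's own z axis and vertical below 0.12 rad and contact force between cover and the fingers above 0.5 N and height (world z) of cover above 0.12 m and height (world z) of each of cover_far_corner, cover_grip above 0.11 m and angle between cover's own z axis and vertical below 0.7 rad and horizontal distance between cover and tray_stack above 0.12 m and linear speed of cover below 0.03 m/s and contact force between cover and tray_stack below 0.05 N and angle between tray_stack's own z axis and vertical below 0.05 rad and height (world z) of tray_stack below 0.006 m and distance of tray_stack from where it was at the start of the episode below 0.04 m); the arm keeps its last pose, push and grip.
It fails at once if the stack of other trays is lifted, tipped or pushed out of its place (distance of tray_stack from where it was at the start of the episode above 0.04 m or angle between tray_stack's own z axis and vertical above 0.15 rad).
It fails at once if a bystander is knocked away (distance of any of nut_jar, pepper_mill from where it was at the start of the episode above 0.03 m).
It also fails if it takes over 58 s, if anything falls off the work surface, if the arm or the gripper's body presses on something with over 40 N, if the wrist force passes 120 N, or if a joint passes its speed limit or range.

## Robot

A 7-joint arm with a two-finger parallel gripper is mounted at the origin on a cart in front of the work surface, level with it; the furniture and walls round the work are solid. World frame = base frame: x ahead of the robot, y to its left, z up, the work surface at z = 0. Lengths are in m, angles in rad, forces in N, time in s.
With the tool pointing down it reaches from about 0.425 to 0.925 m from the base axis. Payload 6.8 kg.
Tool frame: the origin (TCP) lies at the very end of the fingers, on their centre line; the grasp point (between the pads) lies 19 mm behind it; z points along the fingers, y is the line along which they close (so a half turn about z gives the same grasp; the last joint's range is limited). The gripper opens to 85 mm and grips with 20 to 120 N. Pads are 22 mm wide; open, the fingers measure 114 mm over their backs; the gripper's body (76 mm by 85 mm) begins 54 mm behind the grasp point. The pads swing forward as they close: fully open they stand 13 mm farther back than shut.
Start: joints at [1.082, 0.477, 0.022, 1.555, -0.011, 1.109, -0.083], TCP at [0.251, -0.627, 0.231] pointing down, gripper open.
Joint ranges: [-2.96, 2.96], [-0.34, 2.1], [-1.41, 1.46], [0.24, 2.44], [-1.37, 4.51], [0.17, 1.92], [-2.96, 2.96]. Speed limits (rad/s): [2.39, 2.39, 3.14, 3.14, 3.14, 3.14, 3.14].

## Interface

Orientations are given as a unit quaternion [w, x, y, z].
In Python, from station import bot gives the robot as it stands. The module is installed in compiled form; this text tells all that it offers.
- The arm moves only by the shell command python3 -m jog 'ROWS' [OPENING] [FORCE]. ROWS is JSON, a list of rows, each a list of 4 numbers: the shift along the tool's x, y, z in cm, then the turn about the tool's z in rad. In form: [[x, y, z, spin], ...]. A call has 1 to 20 rows; each row is the pose to reach, as a shift and turn from the pose commanded when the call began, along the tool's axes at that moment; what a row does not reach only later rows make up. A row lasts 1/12 s, in which the tool goes at most 41.7 mm and 7.16 degrees, less where a joint would pass 70% of its speed; a pose out of reach is approached as far as the arm can. A call with a gripper value outside its range is refused whole. OPENING is the closure, from -1 (fully open) to 1 (shut), set as the call begins (- or left out, the last holds). The fingers move at their own pace and stop on an object; FORCE is the grip in N (left out, the last holds). Time passes only in rows, so rows that repeat a pose let the fingers close. It gives the time, the measured TCP pose, the force, the opening and the grip force at its end, in the units of the state.
- bot.get_obs(): the state, without advancing time (a new reading comes with each control period).
- bot.read_camera(name): name is "side" or "top" or "wrist"; returns a dict with "pixels" (400x640x3 uint8, red, green, blue), "depth" (400x640 float32, m along the optical axis (not along the pixel's ray), 0 where there is no reading), "fovy" (degrees; the focal length in pixels is half the picture's height over the tangent of half this angle, whatever the lens; pixels are square), "cx", "cy" (the principal point, pixels), "distortion" ([k1, k2, p1, p2, k3] as OpenCV has them; the pictures are not rectified), "pose" (4x4, takes a point from camera to world coordinates). Camera axes: x right, y down, z forward; pixel columns grow to the right and rows downward; lengths in m; the calibration is good to about 2 mm. A picture is of the moment at which its call begins.
- bot.hand_in(): hands the job in; it is judged then, once.
The state is a dict: "t": time; "q": joint angles; "joint_vel": joint speeds; "joint_torque": joint torques, N m; "eef_pos": TCP position; "tool_rot": TCP orientation; "contact_force": force on the tool from outside, world axes, zero at the start; "torque": the same for the moment, N m; "gripper_width": opening from 0.0 (shut) to 1.0 (fully open); "grasp_force": force on a finger pad.
Only numpy, scipy, OpenCV 4.12 (cv2) and the standard library are available. Lean on these libraries where they do the work, as an engineer would, in place of code of your own. Each camera call takes 0.05 s, during which the arm holds its last target. There are 200 camera calls.

## Working session

There is one attempt and no reset: what is moved stays moved. The work goes in short steps, Python scripts to look and compute and a shell command to move; the robot and the scene stay as the last step left them, time stands still between calls to the robot, and variables do not carry over. Pictures are saved under pics/ and viewed, at most 10 in all, crops included, and the job is handed in when it is done.

```bash
mkdir -p pics; cat > h.py <<'E'
import numpy as np, cv2
from station import bot
def cam(name):
    c=bot.read_camera(name); f=200/np.tan(np.radians(c["fovy"])/2)
    c["K"]=np.array([[f,0,c["cx"]],[0,f,c["cy"]],[0,0,1.]]); c["D"]=np.array(c["distortion"],float); c["pose"]=np.array(c["pose"]); return c
def ray(c,uv):
    p=cv2.undistortPoints(np.array(uv,float).reshape(-1,1,2),c["K"],c["D"]).reshape(-1,2)
    d=np.c_[p,np.ones(len(p))]@c["pose"][:3,:3].T
    return c["pose"][:3,3],d
def plane(c,uv,z):
    o,d=ray(c,uv); return o+d*((z-o[2])/d[:,2])[:,None]
def dep(c,uv):
    o,d=ray(c,uv); uv=np.array(uv,int).reshape(-1,2)
    return o+d*c["depth"][uv[:,1],uv[:,0]][:,None]
def cloud(c):
    v,u=np.mgrid[0:400,0:640]; uv=np.c_[u.ravel(),v.ravel()]
    return dep(c,uv).reshape(400,640,3)
def tri(c1,p1,c2,p2):
    o1,d1=ray(c1,p1);o2,d2=ray(c2,p2);d1=d1[0];d2=d2[0]
    s=np.linalg.lstsq(np.c_[d1,-d2],o2-o1,rcond=None)[0]
    a=o1+d1*s[0];b=o2+d2*s[1]; return (a+b)/2,np.linalg.norm(a-b)
def save(c,n): cv2.imwrite(f"pics/{n}.png",c["pixels"][:,:,::-1])
E
python3 - <<'E'
from h import *
import pickle
for n in("top","side","wrist"):
    c=cam(n); save(c,n+"0"); pickle.dump(c,open(n+"0.pkl","wb")); print(n,c["fovy"],c["pose"].round(3).tolist(),c["D"])
o=bot.get_obs(); print(o)
a=cv2.imread("pics/top0.png");b=cv2.imread("pics/side0.png")
E
```

```text
top 52.08573920886338 [[-0.011, -0.985, 0.173, 0.296], [-1.0, 0.008, -0.014, -0.036], [0.013, -0.173, -0.985, 1.366], [0.0, 0.0, 0.0, 1.0]] [0.01328929 0.         0.         0.         0.        ]
side 54.70684012638522 [[-0.342, -0.478, 0.809, -0.594], [-0.939, 0.156, -0.305, 0.377], [0.02, -0.865, -0.502, 0.812], [0.0, 0.0, 0.0, 1.0]] [-0.03273481  0.          0.          0.          0.        ]
wrist 64.30824052790952 [[0.371, -0.882, -0.291, 0.325], [-0.929, -0.353, -0.114, -0.596], [-0.002, 0.313, -0.95, 0.372], [0.0, 0.0, 0.0, 1.0]] [-0.0067176  0.         0.         0.         0.       ]
{'t': 0.15, 'q': array([ 1.08188454,  0.47764792,  0.02236067,  1.55618207, -0.01151606,
        1.10927057, -0.08309044]), 'joint_vel': array([ 0.00078278, -0.00231882,  0.00026339, -0.00306203, -0.00184951,
       -0.00161313, -0.00049595]), 'joint_torque': array([ 2.51016892e-03, -5.96922183e+01,  1.61026854e+00, -2.81491381e+01,
        1.26426280e-02,  6.46883505e-03,  7.76935678e-06]), 'eef_pos': array([ 0.25071306, -0.62624858,  0.23054188]), 'tool_rot': array([-6.67578074e-04,  9.81926490e-01,  1.89261437e-01, -1.73918669e-04]), 'contact_force': array([-0.898782  ,  0.13571816,  0.52561376]), 'torque': array([-0.01625413, -0.05266025,  0.00167261]), 'grasp_force': 0.0, 'gripper_width': 1.002418836493051}
```

View pics/top0.png

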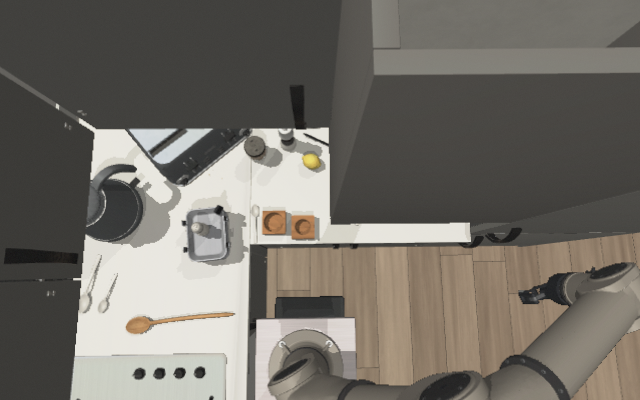

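View pics/side0.png

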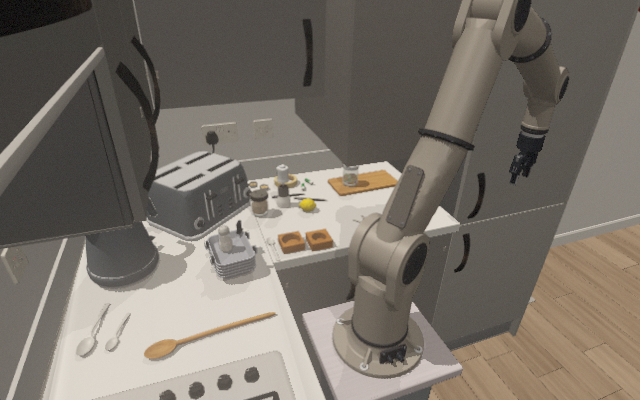

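Top view: the tray stack is at (208,235) with the shaker's dome near (197,227). The two wooden blocks are at (274,222) and (303,227), with the jar at (255,147) and the mill at (287,137). The side view shows the blocks at (291,241) and (319,239) and the stack at (232,252).

```bash
python3 - <<'E'
from h import *
import pickle
T=pickle.load(open("top0.pkl","rb"));S=pickle.load(open("side0.pkl","rb"))
a=T["pixels"][190:270,170:330,::-1];b=S["pixels"][215:285,200:340,::-1]
im=np.vstack([cv2.resize(a,(700,350),interpolation=2),np.zeros((6,700,3),np.uint8),cv2.resize(b,(700,350)[:2],interpolation=2)[:240]])
cv2.imwrite("pics/crop1.png",im)
for n,c in(("T",T),("S",S)):
    hsv=cv2.cvtColor(c["pixels"],cv2.COLOR_RGB2HSV); P=cloud(c)
    m=((hsv[...,0]<16)&(hsv[...,1]>110)&(P[...,0]>.3)&(P[...,0]<.75)&(P[...,2]>-.01)&(P[...,2]<.05)).astype(np.uint8)
    k,l,s,ce=cv2.connectedComponentsWithStats(m)
    for i in range(1,k):
        if s[i,4]>60:
            q=P[l==i]; print(n,s[i],ce[i].round(1),q.min(0).round(3),q.max(0).round(3))
P=cloud(T)
for nm,(v0,v1,u0,u1) in dict(cab=(60,210,345,370),stack=(195,270,175,235)).items():
    q=P[v0:v1,u0:u1].reshape(-1,3); print(nm,np.percentile(q,[0,2,50,98,100],axis=0).round(3).tolist())
for r in range(200,266,3): print(r,(P[r,182:234:3,2]*1000).round().astype(int))
E
```

```text
T [263 211  23  23 508] [273.6 222. ] [ 0.42   0.064 -0.003] [0.494 0.137 0.036]
T [292 216  22  23 492] [302.4 226.7] [ 0.403 -0.028 -0.003] [0.476 0.041 0.035]
S [306 231  27  18 311] [319.1 239.7] [ 0.398 -0.028  0.005] [0.475 0.045 0.038]
S [279 232  25  19 254] [290.9 240.5] [0.417 0.066 0.005] [0.495 0.14  0.037]
cab [[0.296, -0.144, 0.55], [0.418, -0.125, 0.59], [0.419, -0.075, 0.949], [0.519, -0.074, 1.096], [0.551, -0.036, 1.366]]
stack [[0.296, -0.036, -0.011], [0.31, 0.237, -0.006], [0.423, 0.318, 0.039], [0.551, 0.429, 0.137], [0.557, 0.439, 1.366]]
200 [ 4 -4 -2 -2  4  1 -2 -1  4  2  1  2  3 -2 -2 -1 -4  0]
203 [ 2 -4 -2  4  3  3  0 -2 -4 -2  1  1 -7  2  2 -3 -1 -6]
206 [ -7  -2   1   1   1  -4  -3  -5   2  -4  -5  -2 109  72  -3  -2  -5  -4]
209 [  2  -5  -2  -3  72  70  72  74  69  73  69 116 114  89  -4   3   2  -3]
212 [  -2    0 1366   68   68   63   63   66   66   59   63  111   99   77
   65   -1   -5    0]
215 [ 0 76 67 65 55 50 52 52 54 51 46 56 54 62 71 78 -2  3]
218 [-2 73 69 61 53 52 54 53 54 47 55 52 50 61 81 84 -3  2]
221 [71 74 71 63 60 57 54 52 53 57 55 5
[... 269 characters left out ...]
75  64  50 120 108 102  85  58  56  53  58  59  76  42   7  -1]
236 [ 0 -4 71 61 53 51 51 53 54 50 57 56 58 53 72 47 -4 -1]
239 [   1    0   69   60   55   52 1366   53   59   52   57   53   48   54
   70   48   -3    0]
242 [ 0  3 71 58 58 55 56 53 46 58 55 51 53 54 70 56 66  0]
245 [ 0  0 73 63 52 57 62 51 54 56 51 53 50 54 67 84 76 -4]
248 [ 1 81 76 63 53 56 58 56 54 53 54 57 56 49 67 62 -2 -1]
251 [ 2 80 70 58 56 53 55 52 51 55 58 53 55 53 69 62 -4  2]
254 [-2  2 77 69 58 56 57 53 54 55 59 57 56 60 74 55 -1  5]
257 [-1  1 77 71 65 62 62 58 63 70 70 71 71 74 64 27  3 -3]
260 [ 2 -1 -3 81 72 76 74 75 75 49 44 -4 -4  1 -2 -1 -3 -7]
263 [-1  1 -2  4  1 -7 -3  0  2 -8 -2 -2 -5  2  1 -2 -2 -1]
```

View pics/crop1.png

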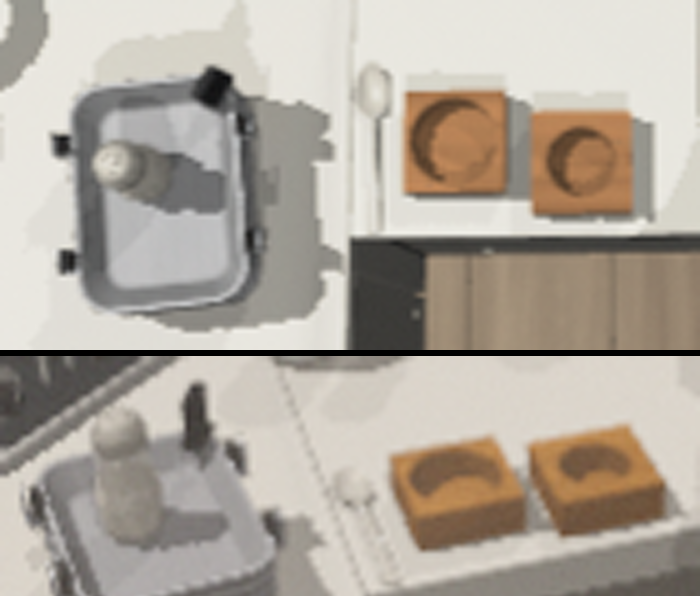

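The two candidate holders are the left block at (274,222), which has the large hole, and the right block at (303,227), which has the small one. The salt holder is the right one. Next I measure everything across both views and check the overhead obstacles.

```bash
python3 - <<'E'
from h import *
import pickle
T=pickle.load(open("top0.pkl","rb"));S=pickle.load(open("side0.pkl","rb"))
PT=cloud(T);PS=cloud(S)
# holder: block top faces & hole sizes
for n,c,P,boxes in(("T",T,PT,[(263,211,23,23),(292,216,22,23)]),("S",S,PS,[(279,232,25,19),(306,231,27,18)])):
    hsv=cv2.cvtColor(c["pixels"],cv2.COLOR_RGB2HSV)
    for x,y,w,h in boxes:
        q=P[y:y+h,x:x+w].reshape(-1,3); s=hsv[y:y+h,x:x+w].reshape(-1,3)
        ok=(s[:,0]<16)&(s[:,1]>110)&(q[:,2]>.022)&(q[:,2]<.045); q=q[ok]
        r=cv2.minAreaRect((q[:,:2]*1000).astype(np.float32)); print(n,r,q[:,2].mean())
# stack rim (z>62mm in T), grip
m=(PT[...,0]>.3)&(PT[...,0]<.6)&(PT[...,1]>.22)&(PT[...,1]<.45)
dark=T["pixels"].max(2)<60
g=m&dark&(PT[...,2]>.085)&(PT[...,2]<.14); q=PT[g]; print("gripT",len(q),q.mean(0),q.max(0),np.argwhere(g).mean(0))
ms=(PS[...,0]>.3)&(PS[...,0]<.6)&(PS[...,1]>.2)&(PS[...,1]<.45)
g=ms&(S["pixels"].max(2)<70)&(PS[...,2]>.085)&(PS[...,2]<.14); q=PS[g]; print("gripS",len(q),q.mean(0),q.min(0),q.max(0),np.argwhere(g).mean(0))
rim=m&~dark&(PT[...,2]>.06)&(PT[...,2]<.084); q=PT[rim]
print("rim",cv2.minAreaRect((q[:,:2]*1000).astype(np.float32)),np.percentile(q,[1,99],axis=0).round(3).tolist())
for n,P,mm in(("T",PT,m),("S",PS,ms)):
    d=(T if n=="T" else S)["pixels"].max(2)>90
    q=P[mm&d&(P[...,2]>.125)&(P[...,2]<.15)]; print("dome",n,len(q),q.mean(0).round(4),q.min(0).round(3),q.max(0).round(3))
# obstacles z>0.25 within r<1, not robot
for n,P in(("T",PT),("S",PS)):
    q=P.reshape(-1,3); r=np.hypot(q[:,0],q[:,1]); q=q[(r<1.0)&(q[:,0]>.38)&(q[:,2]>.2)&(q[:,2]<1.3)]
    b,cn=np.unique((q/.1).astype(int) if 0 else np.floor(q/.1).astype(int),axis=0,return_counts=True)
    print(n,[tuple(x) for x,k in zip(b.tolist(),cn) if k>15])
E
```

```text
T ((456.9417724609375, 100.42019653320312), (73.5863037109375, 73.62447357177734), 89.40186309814453) 0.02895194458663557
T ((439.6148986816406, 6.641120910644531), (69.22691345214844, 73.32180786132812), 89.68941497802734) 0.028592589784208537
S ((456.0599060058594, 102.8355712890625), (76.77800750732422, 73.71151733398438), 1.2850830554962158) 0.029627959804620654
S ((437.3168029785156, 7.840736389160156), (72.8639907836914, 75.14425659179688), 89.72035217285156) 0.029697510010733022
gripT 112 [0.54496982 0.34980592 0.11033851] [0.59955946 0.42173949 0.13902756] [191.41071429 191.08928571]
gripS 17 [0.48210499 0.27120426 0.10005833] [0.47674343 0.26590354 0.08690463] [0.48696608 0.27594461 0.11219866] [226.76470588 238.47058824]
rim ((474.0093994140625, 325.0824890136719), (293.1400146484375, 158.2402801513672), 15.418905258178711) [[0.334, 0.235, 0.06], [0.593, 0.422, 0.082]]
dome T 109 [0.4346 0.3247 0.138 ] [0.414 0.307 0.126] [0.6   0.442 0.147]
dome S 93 [0.4267 0.324  0.1377] [0.413 0.306 0.126] [0.598 0.429 0.147]
T [(3, 4, 4), (3, 4, 5), (3, 4, 6), (3, 4, 7), (4, -9, 2), (4
[... 1890 characters left out ...]
 (4, -3, 6), (4, -3, 7), (4, -2, 2), (4, -2, 3), (4, -2, 4), (4, -2, 5), (4, -2, 6), (4, -2, 7), (4, -1, 2), (4, -1, 3), (4, -1, 4), (4, -1, 5), (4, -1, 6), (4, -1, 7), (4, 4, 5), (4, 4, 6), (4, 4, 7), (5, -1, 3), (5, -1, 4), (5, -1, 5), (5, -1, 6), (5, -1, 7), (5, 0, 5), (5, 0, 6), (5, 4, 4), (5, 4, 5), (5, 4, 6), (5, 4, 7), (6, -1, 3), (6, -1, 4), (6, -1, 5), (6, -1, 6), (6, -1, 7), (6, 0, 4), (6, 0, 5), (6, 0, 6), (6, 0, 7), (6, 1, 4), (6, 1, 5), (6, 1, 6), (6, 1, 7), (6, 2, 4), (6, 2, 5), (6, 2, 6), (6, 2, 7), (6, 3, 4), (6, 3, 5), (6, 3, 6), (6, 3, 7), (6, 4, 4), (6, 4, 5), (6, 4, 6), (6, 4, 7), (7, -1, 3), (7, -1, 4), (8, -1, 3), (9, -1, 2), (9, -1, 3), (9, 0, 2), (9, 0, 3), (9, 1, 2)]
```

```bash
python3 - <<'E'
from h import *
import pickle
T=pickle.load(open("top0.pkl","rb"));S=pickle.load(open("side0.pkl","rb"))
def pr(n,c,l):
    for p in l: print(n,p,dep(c,[p])[0].round(3))
pr("T",T,[(336,215),(338,150),(345,212),(400,217),(460,217),(375,60),(440,60),(325,120),(250,120),(150,120),(90,120),(70,130),(60,110),(30,200),(60,300),(70,330),(100,100),(300,60)])
pr("S",S,[(300,110),(340,150),(380,190),(310,60),(380,60),(430,60),(480,200),(420,90),(100,60),(130,210),(60,230),(125,60),(200,60),(290,120),(100,180),(20,230)])
# right cabinet
P=cloud(T).reshape(-1,3)
q=P[(P[:,0]>.40)&(P[:,0]<.6)&(P[:,1]<-.06)&(P[:,2]>.1)&(P[:,2]<1.2)]; 
for y in(-.1,-.2,-.3,-.4):
    s=q[abs(q[:,1]-y)<.05]; print(y,len(s),s.min(0).round(3),np.percentile(s[:,0],[5,50]).round(3))
Q=cloud(S).reshape(-1,3)
for nm,q in(("T",P),("S",Q)):
    s=q[(abs(q[:,1]+.074)<.02)&(q[:,0]>.38)&(q[:,0]<1)&(q[:,2]>.06)];
    for a in np.arange(.4,1,.1):
        t=s[abs(s[:,0]-a-.05)<.05]
        if len(t): print(nm,"sidewall",a.round(1),len(t),np.percentile(t[:,2],[0,3,50]).round(3))
E
```

```text
T (336, 215) [ 0.418 -0.081  0.472]
T (338, 150) [ 0.492 -0.074  0.717]
T (345, 212) [ 0.418 -0.098  0.516]
T (400, 217) [ 0.418 -0.232  0.427]
T (460, 217) [ 0.418 -0.376  0.414]
T (375, 60) [ 0.428 -0.075  1.124]
T (440, 60) [ 0.428 -0.116  1.125]
T (325, 120) [ 0.62  -0.059  0.518]
T (250, 120) [0.62  0.104 0.519]
T (150, 120) [0.62  0.317 0.524]
T (90, 120) [0.622 0.446 0.52 ]
T (70, 130) [0.588 0.466 0.552]
T (60, 110) [0.625 0.482 0.566]
T (30, 200) [0.425 0.465 0.647]
T (60, 300) [0.247 0.464 0.534]
T (70, 330) [0.184 0.465 0.489]
T (100, 100) [0.622 0.372 0.623]
T (300, 60) [ 0.621 -0.014  0.773]
S (300, 110) [ 0.924 -0.075  0.329]
S (340, 150) [ 0.484 -0.077  0.325]
S (380, 190) [ 0.729 -0.381 -0.   ]
S (310, 60) [ 0.58  -0.006  0.592]
S (380, 60) [ 0.421 -0.162  0.614]
S (430, 60) [ 0.42  -0.328  0.607]
S (480, 200) [ 0.38  -0.615  0.098]
S (420, 90) [ 0.42  -0.307  0.52 ]
S (100, 60) [-0.053  0.465  0.724]
S (130, 210) [0.    0.485 0.486]
S (60, 230) [-0.011  0.586  0.476]
S (125, 60) [0.195 0.465 0.681]
S (200, 60) [0.622 0.315 0.6  ]
S (290, 120) [ 0.991 -0.049  0.268]
S (100, 180) [-0.009  0.512  0.549]
S (20, 230) [-0.011  0.636  0.486]
-0.1 20604 [ 0.417 -0.15   0.292] [0.418 0.419]
-0.2 18127 [ 0.417 -0.25   0.303] [0.418 0.418]
-0.3 8891 [ 0.417 -0.35   0.293] [0.418 0.418]
-0.4 4163 [ 0.417 -0.45   0.291] [0.418 0.418]
T sidewall 0.4 8351 [0.295 0.529 1.067]
T sidewall 0.5 1918 [0.323 0.412 0.893]
T sidewall 0.6 1874 [0.293 0.447 0.782]
S sidewall 0.4 2881 [0.295 0.316 0.567]
S sidewall 0.5 1725 [0.296 0.314 0.566]
S sidewall 0.6 1228 [0.295 0.311 0.538]
S sidewall 0.7 291 [0.296 0.301 0.363]
S sidewall 0.8 194 [0.299 0.3   0.353]
S sidewall 0.9 249 [0.062 0.066 0.296]
```

Measured obstacles are the right wall cabinet (x>0.418, y<-0.074, z>0.295), the back cabinets (x>0.62) and the left ones (y>0.465). The salt holder is at about (0.438, 0.007). I'll swing in at a small radius.

```bash
python3 -m jog '[[8.4,-21,3,-0.17],[8.4,-21,3,-0.17],[8.4,-21,3,-0.17],[8.4,-21,3,-0.17],[8.4,-21,3,-0.17],[8.4,-21,3,-0.17],[8.4,-21,3,-0.17],[20.4,-37.8,3,-0.6],[20.4,-37.8,3,-0.6],[20.4,-37.8,3,-0.6],[20.4,-37.8,3,-0.6],[20.4,-37.8,3,-0.6],[20.4,-37.8,3,-0.6],[20.4,-37.8,3,-0.6]]' -1; python3 -c "
from h import *
o=bot.get_obs();print(o['q'].round(3),o['tool_rot'].round(3))"
```

```text
t: 1.32
eef_pos: [0.3007, -0.1991, 0.2017]
tool_rot: [0.001, 0.881, 0.473, 0.0]
contact_force: [1.0, -0.9, 0.4]
gripper_width: 1.005
grasp_force: 0.0
[ 7.460e-01  0.000e+00 -3.310e-01  2.259e+00  1.000e-03  8.810e-01
 -1.710e-01] [0.001 0.881 0.473 0.   ]
```

```bash
python3 -m jog '[[14.9,-4.5,0,-0.45],[14.9,-4.5,0,-0.45],[14.9,-4.5,0,-0.45],[14.9,-4.5,0,-0.45],[14.9,-4.5,0,-0.45],[27,-8.5,-4,-0.8],[27,-8.5,-4,-0.8],[27,-8.5,-4,-0.8],[27,-8.5,-4,-0.8],[27,-8.5,-4,-0.8]]' -1; python3 - <<'E'
from h import *
import pickle
c=cam("wrist");save(c,"w1");pickle.dump(c,open("w1.pkl","wb"));o=bot.get_obs();print(o['eef_pos'],o['tool_rot'].round(3),c["pose"][:3,3])
E
```

```text
t: 2.15
eef_pos: [0.3817, 0.0735, 0.2426]
tool_rot: [0.001, 0.628, 0.778, 0.002]
contact_force: [-0.2, -1.3, 0.6]
gripper_width: 1.002
grasp_force: 0.0
[0.38058791 0.07140824 0.24161414] [0.    0.629 0.777 0.001] [0.36429635 0.15213565 0.38433889]
```

```bash
python3 -m jog '[[5,1,-1,0],[10,2,-2,-0.2],[15,3,-2,-0.25],[15,3,-2,-0.25],[15,3,-2,-0.25],[15,3,-2,-0.25]]' -1; python3 - <<'E'
from h import *
import pickle
c=cam("wrist");save(c,"w2");pickle.dump(c,open("w2.pkl","wb"));o=bot.get_obs();print(o['eef_pos'],o['tool_rot'].round(3),c["pose"][:3,3])
im=np.vstack([cv2.imread("pics/w1.png"),cv2.imread("pics/w2.png")]);cv2.imwrite("pics/w12.png",cv2.resize(im,(480,600)))
E
```

```text
t: 2.7
eef_pos: [0.3779, 0.2238, 0.2606]
tool_rot: [-0.001, 0.528, 0.849, -0.001]
contact_force: [0.2, -0.5, -0.3]
gripper_width: 0.998
grasp_force: 0.0
[0.37796606 0.2224671  0.26035063] [-0.     0.529  0.849 -0.001] [0.34248438 0.29625606 0.40221808]
```

View pics/w12.png

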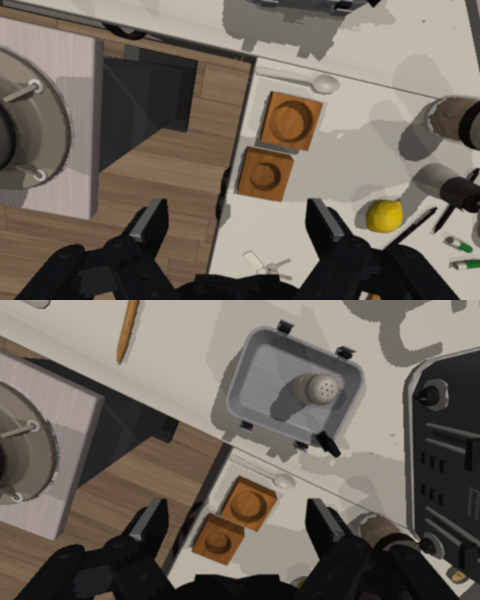

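The upper half (w1) shows the small-hole salt holder near full-size pixel (353,233). The lower half (w2) shows the tray with the shaker's dome near (428,117) and the black grip near (436,190).

```bash
python3 - <<'E'
from h import *
import pickle
L=lambda n:pickle.load(open(n+".pkl","rb"))
T,S,W1,W2=L("top0"),L("side0"),L("w1"),L("w2")
for n,c in(("T",T),("S",S),("W2",W2),("W1",W1)):
    P=cloud(c);px=c["pixels"].max(2);hsv=cv2.cvtColor(c["pixels"],cv2.COLOR_RGB2HSV)
    m=(P[...,0]>.36)&(P[...,0]<.53)&(P[...,1]>.24)&(P[...,1]<.40)
    for lo,hi in((.136,.15),(.128,.136)):
        q=P[m&(px>80)&(P[...,2]>lo)&(P[...,2]<hi)]
        if len(q)>5: print(n,"dome",lo,len(q),np.median(q,0).round(4),np.percentile(q,[3,97],axis=0).round(4).tolist(),"mid",cv2.minEnclosingCircle((q[:,:2]*1000).astype(np.float32)))
    # base edge: block top
    h=(hsv[...,0]<18)&(hsv[...,1]>90)&(P[...,2]>.024)&(P[...,2]<.036)&(P[...,0]>.38)&(P[...,0]<.5)&(P[...,1]<.053)&(P[...,1]>-.05)
    q=P[h]
    if len(q)>50:
        print(n,"block",len(q),np.percentile(q,[.5,99.5],axis=0).round(4).tolist(),q.mean(0).round(4))
        # hole outline: dark region floor below the top
    b=(P[...,0]>.395)&(P[...,0]<.48)&(P[...,1]<.05)&(P[...,1]>-.035)&(P[...,2]<.020)&(hsv[...,1]>90)&(abs(P[...,0]-.438)<.032)&(abs(P[...,1]-.007)<.032)
    q=P[b]
    if len(q)>20: print(n,"holefloor",len(q),np.percentile(q,[1,99],axis=0).round(4).tolist(),np.median(q[:,2]))
    g=(px<70)&(P[...,2]>.105)&(P[...,2]<.125)&m&(P[...,0]>.46)&(P[...,1]<.31)
    if g.sum()>5:
        q=P[g];print(n,"grip",len(q),q.mean(0).round(4),np.percentile(q,[2,98],axis=0).round(4).tolist(),cv2.minAreaRect((q[:,:2]*1000).astype(np.float32)))
    r=(px>90)&m&(P[...,2]>.068)&(P[...,2]<.082); q=P[r]
    # exclude the shaker
    q=q[np.hypot(q[:,0]-.43,q[:,1]-.325)>.03]
    if len(q)>50: print(n,"rim",cv2.minAreaRect((q[:,:2]*1000).astype(np.float32)),np.percentile(q,[1,99],axis=0).round(3).tolist())
E
```

```text
T dome 0.136 79 [0.4303 0.3223 0.1405] [[0.4184, 0.3092, 0.1367], [0.4426, 0.336, 0.1458]] mid ((430.44476318359375, 322.9015808105469), 15.719341278076172)
T dome 0.128 23 [0.4224 0.3153 0.1327] [[0.416, 0.309, 0.1289], [0.4463, 0.3378, 0.1359]] mid ((430.5847473144531, 323.1941223144531), 17.087209701538086)
T block 315 [[0.4028, -0.0281, 0.0241], [0.4761, 0.041, 0.035]] [0.4389 0.0072 0.0288]
T holefloor 173 [[0.4189, -0.0178, -0.0016], [0.4656, 0.0289, 0.0132]] 0.004475164040192325
T grip 26 [0.4886 0.2673 0.1117] [[0.4792, 0.2587, 0.1065], [0.498, 0.2755, 0.1172]] ((488.9528503417969, 266.28125), (10.169257164001465, 23.824865341186523), 51.621910095214844)
T rim ((433.39422607421875, 314.4236755371094), (144.7183837890625, 142.71104431152344), 89.44186401367188) [[0.363, 0.243, 0.068], [0.501, 0.386, 0.08]]
S dome 0.136 57 [0.4267 0.3221 0.142 ] [[0.4162, 0.3091, 0.1363], [0.441, 0.3355, 0.1469]] mid ((429.33868408203125, 322.2583312988281), 16.075927734375)
S dome 0.128 27 [0.4203 0.323  0.1321] [[0.4144, 0.306, 0.1288], [0.4306, 0.3386, 0.1356]] mid ((428.91412353515625, 322.
[... 1027 characters left out ...]
.005658880285310808
W2 grip 272 [0.49   0.271  0.1114] [[0.4805, 0.2631, 0.1059], [0.5013, 0.2789, 0.1135]] ((491.6103515625, 270.55157470703125), (9.587655067443848, 24.603614807128906), 60.57291030883789)
W2 rim ((432.796142578125, 315.2907409667969), (143.7489471435547, 145.25477600097656), 89.85884857177734) [[0.361, 0.246, 0.068], [0.504, 0.378, 0.082]]
W1 block 2485 [[0.4048, -0.0294, 0.0244], [0.4801, 0.0457, 0.0308]] [0.4421 0.01   0.0288]
W1 holefloor 1126 [[0.4098, -0.0176, -0.9121], [0.4675, 0.0244, 0.019]] 0.005290532901612965
W1 rim ((478.22039794921875, 252.7610321044922), (55.1959114074707, 13.970995903015137), 11.562553405761719) [[0.451, 0.244, 0.072], [0.505, 0.261, 0.082]]
```

```bash
python3 -m jog '[[3.3,4.6,0,0],[6.7,9.3,0,0],[6.7,9.3,0,0],[6.7,9.3,0,0],[6.7,9.3,4,0],[6.7,9.3,8,0],[6.7,9.3,8,0],[6.7,9.3,8,0]]' -1; python3 - <<'E'
from h import *
import pickle
c=cam("wrist");save(c,"w3");o=bot.get_obs();print(o['eef_pos'],o['tool_rot'].round(4))
P=cloud(c);px=c["pixels"].max(2)
m=(P[...,0]>.38)&(P[...,0]<.49)&(P[...,1]>.28)&(P[...,1]<.37)&(px>80)&(P[...,2]<.15)
for lo,hi in((.136,.15),(.128,.136)):
    q=P[m&(P[...,2]>lo)&(P[...,2]<hi)];print(len(q),cv2.minEnclosingCircle((q[:,:2]*1000).astype(np.float32)),q[:,2].max())
E
```

```text
t: 3.42
eef_pos: [0.4309, 0.3224, 0.1796]
tool_rot: [-0.001, 0.529, 0.849, -0.003]
contact_force: [0.1, 0.2, 0.6]
gripper_width: 0.998
grasp_force: 0.0
[0.43181275 0.32418116 0.18178589] [ 1.000e-04  5.284e-01  8.490e-01 -8.000e-04]
1476 ((433.31622314453125, 324.46502685546875), 14.896260261535645) 0.14434768744329846
440 ((433.6803894042969, 324.33624267578125), 17.285930633544922) 0.13597000578834542
```

View pics/w3.png

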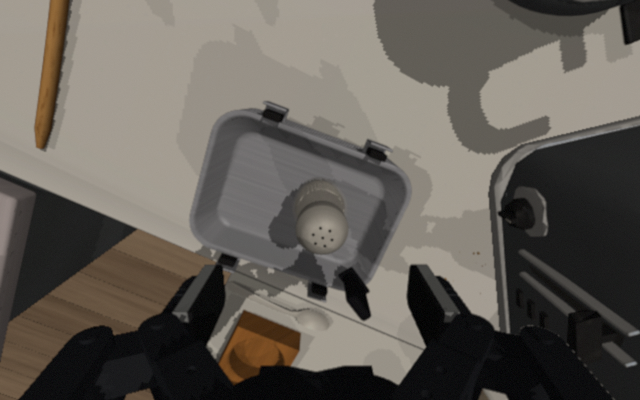

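The shaker's dome at (322,230) is centred between the fingers at (222,290) and (412,290), and the grip at (352,290) is clear of them. Next is to descend and close.

```bash
python3 -m jog '[[0,0.1,3,0],[0,0.1,6,0],[0,0.1,8,0],[0,0.1,9,0],[0,0.1,9,0],[0,0.1,9,0]]' -1; python3 -m jog '[[0,0,0,0],[0,0,0,0],[0,0,0,0],[0,0,0,0],[0,0,0,0],[0,0,0,0],[0,0,0,0],[0,0,0,0],[0,0,0,0],[0,0,0,0]]' 1 35
```

```text
t: 3.97
eef_pos: [0.4331, 0.327, 0.0931]
tool_rot: [0.001, 0.528, 0.849, 0.001]
contact_force: [-0.3, -0.1, -0.8]
gripper_width: 1.002
grasp_force: 0.0
t: 4.8
eef_pos: [0.4323, 0.3268, 0.0925]
tool_rot: [0.0, 0.527, 0.85, 0.0]
contact_force: [-1.6, -1.8, 7.1]
gripper_width: 0.438
grasp_force: 34.3
```

```bash
python3 -m jog '[[0,0,-1,0],[0,0,-3,0],[0,0,-6,0],[0,0,-6,0],[0,0,-6,0]]' 1 35;  python3 - <<'E'
from h import *
T=cam("top");S=cam("side");W=cam("wrist")
a=T["pixels"][190:270,165:265,::-1];b=S["pixels"][180:280,190:315,::-1];w=W["pixels"][:,:,::-1]
im=np.vstack([np.hstack([cv2.resize(a,(400,320),interpolation=2),cv2.resize(b,(400,320),interpolation=2)]),np.hstack([cv2.resize(w,(448,280)),np.zeros((280,352,3),np.uint8)])]);cv2.imwrite("pics/lift.png",im)
o=bot.get_obs();print(o['eef_pos'],o['contact_force'])
E
```

```text
t: 5.22
eef_pos: [0.4328, 0.3273, 0.1533]
tool_rot: [0.001, 0.527, 0.85, 0.002]
contact_force: [0.0, -0.5, -2.2]
gripper_width: 0.44
grasp_force: 34.8
[0.43153081 0.32573587 0.15061084] [-0.19503487 -0.22756653 -1.78682103]
```

View pics/lift.png

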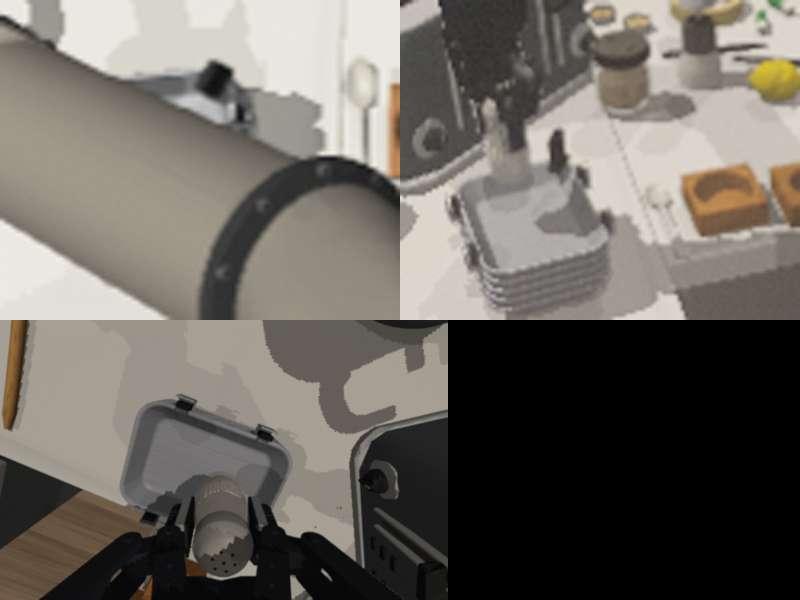

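The shaker is held upright at lower left (215,530) and is clear of the tray. Next is the carry to the holder.

```bash
python3 -m jog '[[0,0,-3,0],[0,0,-6,0],[-3,-1.4,-6,0],[-6.5,-3,-6,0],[-10,-4.6,-6,0],[-13.5,-6.2,-6,0],[-17,-7.8,-6,0],[-20.5,-9.4,-6,0],[-24,-11,-6,0],[-26.5,-12.2,-6,0],[-28,-12.9,-6,0],[-28.7,-13.2,-5,0],[-28.7,-13.2,-2,0],[-28.7,-13.2,0,0],[-28.7,-13.2,2,0],[-28.7,-13.2,2,0],[-28.7,-13.2,2,0],[-28.7,-13.2,2,0]]'; cat > m.py <<'E'
from h import *
S=cam("side");W=cam("wrist");o=bot.get_obs();e=o['eef_pos'];print(e,o['contact_force'],o['tool_rot'])
for n,c in(("W",W),("S",S)):
    P=cloud(c);hsv=cv2.cvtColor(c["pixels"],cv2.COLOR_RGB2HSV);px=c["pixels"].max(2)
    h=(hsv[...,0]<18)&(hsv[...,1]>90)&(P[...,2]>.024)&(P[...,2]<.036)&(P[...,0]>.38)&(P[...,0]<.5)&(P[...,1]<.053)&(P[...,1]>-.05)
    if h.sum()>50: print(n,"block",h.sum(),np.percentile(P[h],[.5,99.5],axis=0).round(4).tolist())
    zt=e[2]-.0375
    for lo,hi in((.08,.1),(.072,.08)):
        s=(px>70)&(hsv[...,1]<70)&(P[...,2]>zt+lo)&(P[...,2]<zt+hi)&(abs(P[...,0]-e[0])<.04)&(abs(P[...,1]-e[1])<.04)
        if s.sum()>5:
            q=P[s];print(n,"dome",len(q),cv2.minEnclosingCircle((q[:,:2]*1000).astype(np.float32)),q[:,2].max().round(4))
w=W["pixels"][:,:,::-1];b=S["pixels"][170:270,260:385,::-1]
cv2.imwrite("pics/hold.png",np.hstack([cv2.resize(w,(400,250)),cv2.resize(b,(400,320),interpolation=2)[:250]]))
E
python3 m.py
```

```text
t: 6.87
eef_pos: [0.4413, 0.0116, 0.1316]
tool_rot: [-0.0, 0.527, 0.85, 0.0]
contact_force: [-0.1, -0.3, 0.2]
gripper_width: 0.434
grasp_force: 35.2
[0.44191206 0.01121876 0.13226441] [-0.79229745 -0.29546312 -1.32560683] [7.84902106e-04 5.27041374e-01 8.49839089e-01 5.44596233e-04]
W block 4264 [[0.4052, -0.029, 0.0249], [0.4805, 0.0457, 0.0307]]
W dome 3076 ((445.5088195800781, 13.671212196350098), 47.92744445800781) 0.1943
W dome 1546 ((437.3563232421875, 17.249412536621094), 39.69633865356445) 0.1748
S block 223 [[0.4015, -0.0285, 0.0243], [0.4799, 0.0437, 0.0351]]
S dome 52 ((441.5122985839844, 22.253305435180664), 41.83076477050781) 0.1934
S dome 29 ((438.2655029296875, 13.918243408203125), 26.273971557617188) 0.1744
```

View pics/hold.png

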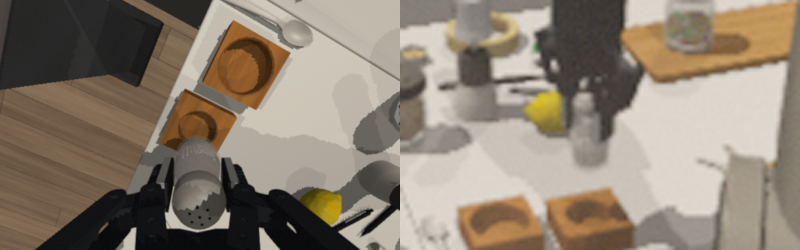

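```bash
cat > m2.py <<'E'
from h import *
W=cam("wrist");o=bot.get_obs();e=o['eef_pos'];print(e)
P=cloud(W);px=W["pixels"]
v,u=np.mgrid[0:400,0:640]
m=((px.max(2)>95)&(abs(u-317)<60)&(v>230)&(v<390)).astype(np.uint8)
k,l,s,c=cv2.connectedComponentsWithStats(m); i=1+np.argmax(s[1:,4]); print(s[i],c[i])
q=P[l==i]; q=q[np.hypot(q[:,0]-e[0],q[:,1]-e[1])<.035]; print(np.percentile(q[:,2],[1,50,99,100]).round(4))
top=np.percentile(q[:,2],99.5)
for a,b in((0,.004),(0,.009),(.009,.018),(.018,.03)):
    t=q[(q[:,2]<=top-a)&(q[:,2]>top-b)]
    print(a,len(t),cv2.minEnclosingCircle((t[:,:2]*1000).astype(np.float32)),np.median(t,0).round(4))
E
python3 m2.py
```

```text
[0.44191397 0.01102763 0.13232107]
[ 278  231   99   59 3729] [326.93456691 252.98310539]
[0.1156 0.1419 0.1572 0.1596]
0 352 ((440.5055847167969, 16.190521240234375), 14.753604888916016) [0.4363 0.0227 0.1555]
0 862 ((440.9407958984375, 15.543570518493652), 15.835395812988281) [0.4364 0.023  0.1529]
0.009 848 ((442.400634765625, 20.680883407592773), 20.714120864868164) [0.4357 0.0241 0.1442]
0.018 948 ((440.67205810546875, 20.880897521972656), 21.960142135620117) [0.4361 0.0257 0.1339]
```

```bash
cat >> m2.py <<'E'
from scipy.optimize import least_squares
z0=.125
t=q[(q[:,2]>.105)&(q[:,2]<.148)]
f=lambda p:np.hypot(t[:,0]-p[0]-p[2]*(t[:,2]-z0),t[:,1]-p[1]-p[3]*(t[:,2]-z0))-.022
r=least_squares(f,[e[0],e[1],0,0],loss="soft_l1",f_scale=.001);print("axis",r.x.round(4),abs(f(r.x)).mean(),np.percentile(t,[1,99],axis=0).round(4).tolist())
d=(px.max(2)>40)&(np.abs(u-317)<45)&(v>285)&(v<375)&(np.hypot(P[...,0]-e[0],P[...,1]-e[1])<.017)&(P[...,2]>.172)&(P[...,2]<.192)
t=P[d];print("dome",len(t),cv2.minEnclosingCircle((t[:,:2]*1000).astype(np.float32)),t[:,2].max())
hs=np.histogram(t[:,2],8);print(hs)
E
python3 m2.py|tail -4
```

```text
axis [ 0.4431  0.0067  0.1053 -0.1193] 0.000462534130092265 [[0.4222, 0.0098, 0.1168], [0.4568, 0.0294, 0.1477]]
dome 4960 ((442.9604797363281, 9.876608848571777), 16.423816680908203) 0.18411049072618677
(array([ 411,  440,  403,  496,  591, 1028, 1372,  219]), array([0.17200504, 0.17351822, 0.1750314 , 0.17654458, 0.17805777,
       0.17957095, 0.18108413, 0.18259731, 0.18411049]))
  return _methods._mean(a, axis=axis, dtype=dtype,
  ret = um.true_divide(
```

```bash
cat >> m2.py <<'E'
for a,b in((.110,.122),(.122,.13),(.13,.14),(.14,.148)):
    t=q[(q[:,2]>a)&(q[:,2]<b)]
    f=lambda p:np.hypot(t[:,0]-p[0],t[:,1]-p[1])-.022
    r=least_squares(f,[e[0],e[1]],loss="soft_l1",f_scale=.001)
    print("slice",a,len(t),r.x.round(4),np.abs(f(r.x)).mean().round(5))
d=(np.abs(u-317)<45)&(v>285)&(v<375)&(np.hypot(P[...,0]-e[0],P[...,1]-e[1])<.025)
for a,b in((.178,.186),(.181,.186)):
    t=P[d&(P[...,2]>a)&(P[...,2]<b)];print("cap",len(t),cv2.minEnclosingCircle((t[:,:2]*1000).astype(np.float32)),np.percentile(t,[2,50,98],axis=0)[:,:2].round(4).tolist())
E
python3 m2.py 2>/dev/null|tail -6
```

```text
slice 0.11 61 [0.443  0.0065] 0.00028
slice 0.122 476 [0.4434 0.0065] 0.00029
slice 0.13 803 [0.4439 0.0053] 0.0006
slice 0.14 743 [0.4449 0.0041] 0.00063
cap 3278 ((443.16485595703125, 9.73703384399414), 14.032471656799316) [[0.4313, -0.0006], [0.4421, 0.0116], [0.4544, 0.0212]]
cap 1653 ((443.0612487792969, 9.718851089477539), 11.227460861206055) [[0.4345, 0.0004], [0.4428, 0.0095], [0.4518, 0.0177]]
```

```bash
python3 -m jog '[[0.1,0,2,0],[0.1,0,4,0],[0.1,0,5,0],[0.1,0,6,0],[0.1,0,6.5,0],[0.1,0,7,0],[0.1,0,7.4,0],[0.1,0,7.4,0]]';  python3 -m jog '[[0,0,0.3,0],[0,0,0.6,0],[0,0,0.8,0],[0,0,0.8,0],[0,0,0.8,0]]'
```

```text
t: 7.78
eef_pos: [0.4406, 0.0116, 0.057]
tool_rot: [-0.0, 0.527, 0.85, -0.0]
contact_force: [0.7, 0.1, -1.5]
gripper_width: 0.435
grasp_force: 35.2
t: 8.2
eef_pos: [0.4406, 0.0116, 0.0493]
tool_rot: [-0.0, 0.527, 0.85, -0.0]
contact_force: [-0.1, 0.6, -0.8]
gripper_width: 0.436
grasp_force: 35.2
```

```bash
python3 -m jog '[[0,0,0.2,0],[0,0,0.4,0],[0,0,0.5,0],[0,0,0.5,0],[0,0,0.5,0]]'; python3 - <<'E'
from h import *
S=cam("side");o=bot.get_obs();print(o["eef_pos"],o["contact_force"])
W=cam("wrist");w=W["pixels"][100:,170:470,::-1];b=S["pixels"][190:265,265:385,::-1]
cv2.imwrite("pics/ins.png",np.hstack([cv2.resize(w,(350,350)),cv2.resize(b,(448,350)[:2],interpolation=2)]))
E
```

```text
t: 8.62
eef_pos: [0.4406, 0.0116, 0.0442]
tool_rot: [-0.0, 0.527, 0.85, -0.0]
contact_force: [-0.6, -0.1, -2.2]
gripper_width: 0.437
grasp_force: 35.2
[0.44063325 0.01156412 0.04427289] [-0.50630913  0.28660843 -0.48999757]
```

View pics/ins.png

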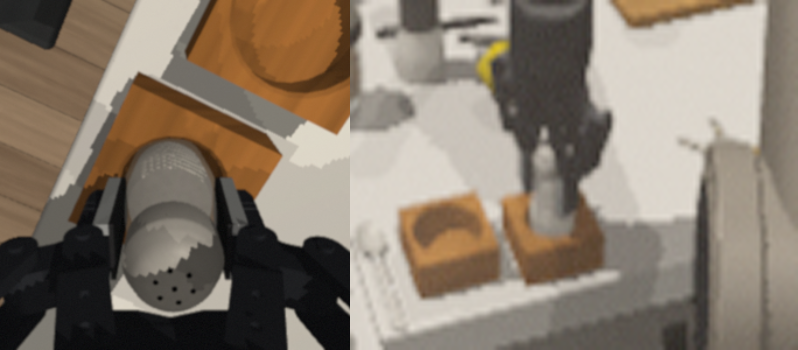

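The shaker stands in the small hole of the salt holder, at (170,160) on the left and (555,215) on the right. It needs to go down a few more mm until it touches the floor.

```bash
python3 -m jog '[[0,0,0.15,0],[0,0,0.3,0],[0,0,0.3,0]]'; python3 -m jog '[[0,0,0.15,0],[0,0,0.3,0],[0,0,0.3,0]]'
```

```text
t: 8.97
eef_pos: [0.4414, 0.0113, 0.0432]
tool_rot: [0.001, 0.527, 0.85, -0.001]
contact_force: [-7.0, -1.7, 30.2]
gripper_width: 0.44
grasp_force: 40.2
t: 9.22
eef_pos: [0.4422, 0.0111, 0.0422]
tool_rot: [0.003, 0.527, 0.85, -0.001]
contact_force: [-14.4, -2.3, 62.6]
gripper_width: 0.437
grasp_force: 50.0
```

The floor was reached at TCP z 0.0435, as expected. I relax the push and open.

```bash
python3 -m jog '[[0,0,-0.5,0],[0,0,-0.5,0],[0,0,-0.5,0]]'; python3 -m jog '[[0,0,0,0],[0,0,0,0],[0,0,0,0],[0,0,0,0],[0,0,0,0],[0,0,0,0],[0,0,0,0],[0,0,0,0]]' -1; python3 -m jog '[[0,0,-2,0],[0,0,-5,0],[0,0,-8,0],[0,0,-12,0],[0,0,-16,0],[2,0.5,-18,0],[4,1,-20,0],[7,2,-20,0],[10,3,-20,0],[10,3,-20,0],[10,3,-20,0]]' -1; python3 - <<'E'
from h import *
import pickle
for n,c in(("T",cam("top")),("S",cam("side")),("W",cam("wrist"))):
    pickle.dump(c,open(n+"5.pkl","wb"));save(c,n+"5")
    P=cloud(c)
    for lo,hi in((.08,.11),(.086,.1)):
        m=(abs(P[...,0]-.441)<.035)&(abs(P[...,1]-.008)<.035)&(P[...,2]>lo)&(P[...,2]<hi); q=P[m]
        if len(q)>4: print(n,lo,len(q),cv2.minEnclosingCircle((q[:,:2]*1000).astype(np.float32)),np.percentile(q[:,2],[50,98]).round(4))
    m=(c["pixels"].max(2)<70)&(P[...,2]>.103)&(P[...,2]<.122)&(P[...,0]>.455)&(P[...,0]<.53)&(P[...,1]<.3)&(P[...,1]>.23)
    if m.sum()>5:q=P[m];print(n,"grip",len(q),q.mean(0).round(4),cv2.minAreaRect((q[:,:2]*1000).astype(np.float32)))
print(bot.get_obs()["eef_pos"],bot.get_obs()["q"].round(2))
E
```

```text
t: 9.47
eef_pos: [0.4409, 0.0115, 0.0436]
tool_rot: [0.0, 0.527, 0.85, 0.0]
contact_force: [-0.2, -0.9, -1.9]
gripper_width: 0.435
grasp_force: 40.2
t: 10.13
eef_pos: [0.4406, 0.0116, 0.0433]
tool_rot: [-0.0, 0.527, 0.85, 0.0]
contact_force: [0.0, -0.5, -0.0]
gripper_width: 0.998
grasp_force: 0.0
t: 11.05
eef_pos: [0.4226, 0.1161, 0.2435]
tool_rot: [0.0, 0.525, 0.851, 0.0]
contact_force: [0.5, -0.9, 0.4]
gripper_width: 1.001
grasp_force: 0.0
T 0.08 87 ((438.93328857421875, 7.969501972198486), 16.81048011779785) [0.0907 0.0972]
T 0.086 71 ((438.363525390625, 8.30647087097168), 15.576372146606445) [0.0916 0.0972]
S 0.08 68 ((437.927734375, 9.6871919631958), 16.6707820892334) [0.0908 0.098 ]
S 0.086 49 ((438.5511169433594, 9.307655334472656), 15.944682121276855) [0.0939 0.0981]
W 0.08 732 ((441.1492004394531, 10.106287002563477), 17.00874900817871) [0.0907 0.0945]
W 0.086 558 ((441.0549011230469, 10.157234191894531), 15.745686531066895) [0.092  0.0945]
W grip 515 [0.4908 0.2696 0.1106] ((491.9393310546875, 270.4770812988281), (9.792224884033203, 25.098052978515625), 60.19010543823242)
[0.42308666 0.113386   0.24295772] [ 0.42  0.15 -0.89  2.03  0.14  1.02 -0.07]
```

The shaker stands in the salt holder, top 95 mm and within 2 mm of centre. Next I approach the grip at (0.4915, 0.270), whose pinch direction is about 60° in the world.

```bash
python3 -m jog '[[3,3,0,-0.1],[6,6,0,-0.2],[9,9,0,-0.3],[10.8,13.1,0,-0.4],[10.8,13.1,0,-0.5],[10.8,13.1,2,-0.585],[10.8,13.1,5,-0.585],[10.8,13.1,8,-0.585],[10.8,13.1,8,-0.585],[10.8,13.1,8,-0.585],[10.8,13.1,8,-0.585]]' 0; python3 - <<'E'
from h import *
c=cam("wrist");save(c,"w6");o=bot.get_obs();print(o["eef_pos"],o["tool_rot"].round(4))
P=cloud(c)
for a,b in((.1,.12),(.106,.116)):
    m=(c["pixels"].max(2)<75)&(P[...,2]>a)&(P[...,2]<b)&(P[...,0]>.455)&(P[...,0]<.53)&(P[...,1]<.3)&(P[...,1]>.23)
    q=P[m];print("grip",len(q),q.mean(0).round(4),cv2.minAreaRect((q[:,:2]*1000).astype(np.float32)),q[:,2].max(),np.argwhere(m).mean(0))
E
```

```text
t: 12.12
eef_pos: [0.4934, 0.2694, 0.1645]
tool_rot: [0.0, 0.26, 0.966, 0.0]
contact_force: [-0.2, 0.7, -0.0]
gripper_width: 0.502
grasp_force: 0.0
[0.49366001 0.2697909  0.16511226] [9.000e-04 2.603e-01 9.655e-01 9.000e-04]
grip 556 [0.4902 0.272  0.1112] ((491.86578369140625, 270.86065673828125), (9.464668273925781, 24.653615951538086), 59.626766204833984) 0.11412062520876701 [222.22661871 316.24640288]
grip 518 [0.4908 0.2717 0.1118] ((491.9234313964844, 270.8500671386719), (9.331104278564453, 24.558685302734375), 59.9510498046875) 0.11412062520876701 [223.51544402 316.25289575]
```

View pics/w6.png

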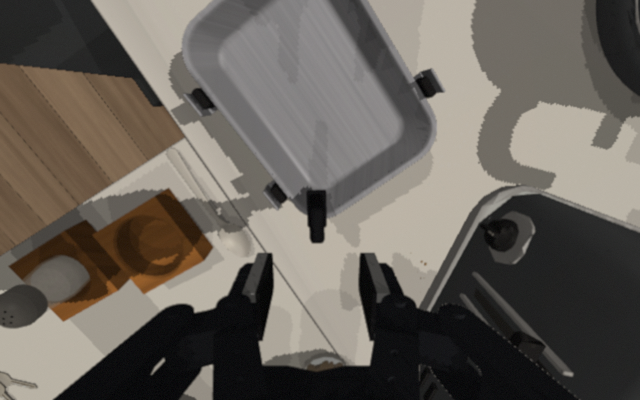

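The grip plate at (316,222) sits midway between the fingers (262..370) and is aligned with them. Next is to descend and pinch lightly so the tray can pivot.

```bash
python3 -m jog '[[0.2,0,2.5,0],[0.2,0,5,0],[0.2,0,6.5,0],[0.2,0,7.7,0],[0.2,0,7.7,0],[0.2,0,7.7,0]]' 0; python3 -m jog '[[0,0,0,0],[0,0,0,0],[0,0,0,0],[0,0,0,0],[0,0,0,0],[0,0,0,0],[0,0,0,0],[0,0,0,0]]' 1 30
```

```text
t: 12.67
eef_pos: [0.4911, 0.2707, 0.0869]
tool_rot: [0.0, 0.26, 0.966, 0.0]
contact_force: [0.0, -0.5, -0.3]
gripper_width: 0.5
grasp_force: 0.0
t: 13.33
eef_pos: [0.4915, 0.2709, 0.0875]
tool_rot: [0.001, 0.259, 0.966, 0.0]
contact_force: [-0.2, -1.7, 5.9]
gripper_width: 0.108
grasp_force: 30.5
```

```bash
python3 -m jog '[[0.05,0,-0.3,0],[0.1,0,-0.6,0],[0.15,0,-0.9,0],[0.15,0,-0.9,0]]'; cat > tray.py <<'E'
from h import *
o=bot.get_obs();print(o["t"],o["eef_pos"].round(4),o["contact_force"].round(1),o["gripper_width"],o["grasp_force"])
c=cam("wrist");P=cloud(c);px=c["pixels"]
m=(px.max(2)>80)&(P[...,2]>.035)&(P[...,2]<.3)&(cv2.cvtColor(px,cv2.COLOR_RGB2HSV)[...,1]<60)
e=o["eef_pos"];d=P-e;X=np.array([-.864,.503,0]);Y=np.array([.503,.864,0])
# profile: surface height along the inward diagonal
for s in np.arange(.02,.18,.02):
    w=m&(abs(d@X-s)<.006)&(abs(d@Y)<.02)
    if w.sum()>10: print(round(s,2),w.sum(),np.percentile(P[w][:,2],[5,50,95]).round(4))
E
python3 tray.py
```

```text
t: 13.67
eef_pos: [0.4886, 0.2706, 0.095]
tool_rot: [-0.001, 0.26, 0.966, -0.001]
contact_force: [-1.8, -0.9, -5.9]
gripper_width: 0.111
grasp_force: 29.6
13.6667 [0.4886 0.2706 0.095 ] [-1.8 -0.9 -5.9] 0.11057559404664169 29.63291823863983
0.02 1514 [0.0593 0.0606 0.0723]
0.04 1455 [0.0581 0.0593 0.0603]
0.06 1604 [0.0571 0.0582 0.0594]
0.08 2292 [0.0563 0.0576 0.2367]
0.1 1912 [0.0551 0.0563 0.0574]
0.12 2080 [0.054  0.0552 0.0564]
```

The corner is rising while the far side stays down (tilt about 0.055 rad). I continue the lift.

```bash
python3 -m jog '[[0.05,0,-0.4,0],[0.1,0,-0.8,0],[0.15,0,-1.2,0],[0.2,0,-1.5,0],[0.2,0,-1.5,0]]'; python3 tray.py
```

```text
t: 14.13
eef_pos: [0.4874, 0.2722, 0.111]
tool_rot: [0.0, 0.26, 0.966, -0.0]
contact_force: [-4.1, -3.4, -4.3]
gripper_width: 0.11
grasp_force: 29.9
14.1333 [0.4874 0.2722 0.111 ] [-4.1 -3.4 -4.3] 0.11031183237235494 29.851320683956146
0.02 1439 [0.0715 0.073  0.0801]
0.04 1410 [0.0681 0.0696 0.071 ]
0.06 1498 [0.0649 0.0663 0.0678]
0.08 2124 [0.0617 0.0635 0.2526]
0.1 1645 [0.0584 0.0598 0.0613]
0.12 1706 [0.0551 0.0566 0.058 ]
```

```bash
python3 -m jog '[[0.05,0,-0.3,0],[0.05,0,-0.3,0],[0.05,0,-0.3,0]]'; python3 -m jog '[[0,0,0,0],[0,0,0,0],[0,0,0,0],[0,0,0,0]]' 1 110; python3 tray.py;  python3 -m jog '[[0.1,0,-0.7,0],[0.2,0,-1.5,0],[0.2,0,-2.3,0],[0.2,0,-3,0],[0.2,0,-4,0],[0.2,0,-4,0]]'; python3 tray.py
```

```text
t: 14.43
eef_pos: [0.4874, 0.2725, 0.1137]
tool_rot: [0.0, 0.26, 0.966, -0.0]
contact_force: [-4.2, -2.4, -3.1]
gripper_width: 0.114
grasp_force: 29.9
t: 14.77
eef_pos: [0.4875, 0.2725, 0.1135]
tool_rot: [0.0, 0.26, 0.966, 0.0]
contact_force: [-3.4, -2.8, -1.1]
gripper_width: 0.094
grasp_force: 107.4
14.7667 [0.4875 0.2725 0.1135] [-3.4 -2.8 -1.1] 0.09409663707731968 107.39410758018494
0.02 1410 [0.0732 0.0748 0.0812]
0.04 1422 [0.0695 0.0711 0.0726]
0.06 1449 [0.0661 0.0675 0.0691]
0.08 2071 [0.0625 0.0644 0.2551]
0.1 1565 [0.0589 0.0604 0.0619]
0.12 1640 [0.0554 0.0569 0.0584]
t: 15.32
eef_pos: [0.487, 0.2751, 0.1562]
tool_rot: [0.001, 0.26, 0.966, 0.002]
contact_force: [0.8, 0.8, -2.0]
gripper_width: 0.097
grasp_force: 108.2
15.3167 [0.487  0.2751 0.1562] [ 0.8  0.8 -2. ] 0.09731324758448963 108.17517399787903
0.02 1437 [0.1157 0.1173 0.1237]
0.04 1402 [0.1121 0.1135 0.115 ]
0.06 1457 [0.1083 0.1099 0.1114]
0.08 2068 [0.1048 0.1067 0.2976]
0.1 1589 [0.101  0.1025 0.1041]
0.12 1658 [0.0975 0.099  0.1006]
```

The tray is free and held at about 0.18 rad. Next is to raise it further and carry it sideways to -y.

```bash
python3 -m jog '[[0,0,-1.5,0],[0,0,-3.5,0],[0,0,-5.5,0],[0,0,-7.5,0],[0,0,-9.5,0],[0,0,-11,0],[0,0,-12,0],[0,0,-12,0],[0,0,-12,0]]' 1 110 && python3 -m jog '[[-0.5,-0.86,0,0],[-1.5,-2.6,0,0],[-2.5,-4.3,0,0],[-3.5,-6,0,0],[-4.5,-7.8,0,0],[-5.5,-9.5,0,0],[-6.5,-11.2,0,0],[-7.5,-13,0,0],[-8.5,-14.7,0,0],[-9.3,-16,0,0],[-10,-17.2,0,0],[-10.3,-17.8,0,0],[-10.3,-17.8,0,0],[-10.3,-17.8,0,0],[-10.3,-17.8,0,0],[-10.3,-17.8,0,0]]' 1 110; python3 tray.py; python3 - <<'E'
from h import *
T=cam("top");S=cam("side")
a=T["pixels"][170:290,160:352,::-1];b=S["pixels"][130:290,190:446,::-1]
cv2.imwrite("pics/fin.png",np.vstack([cv2.resize(a,(480,300)),cv2.resize(b,(480,300))]))
P=cloud(S);q=P[(P[...,0]>.34)&(P[...,0]<.53)&(P[...,1]>.24)&(P[...,1]<.4)&(P[...,2]>.045)&(P[...,2]<.08)]
print(np.percentile(q,[1,50,99],axis=0).round(3).tolist())
E
```

```text
t: 16.12
eef_pos: [0.4856, 0.2734, 0.2734]
tool_rot: [0.0, 0.26, 0.966, 0.0]
contact_force: [-0.5, 0.3, -2.6]
gripper_width: 0.09
grasp_force: 108.2
t: 17.45
eef_pos: [0.4852, 0.0689, 0.2733]
tool_rot: [-0.0, 0.259, 0.966, 0.0]
contact_force: [0.5, 0.7, -1.5]
gripper_width: 0.095
grasp_force: 108.1
17.45 [0.4852 0.0689 0.2733] [ 0.5  0.7 -1.5] 0.09528603565943523 108.123539686203
0.02 1412 [0.2329 0.2345 0.2409]
0.04 1417 [0.2293 0.2308 0.2322]
0.06 1441 [0.2257 0.2272 0.2286]
0.08 1533 [0.222  0.2236 0.225 ]
0.1 1572 [0.2185 0.22   0.2215]
0.12 1644 [0.2149 0.2165 0.218 ]
[[0.342, 0.244, 0.045], [0.436, 0.306, 0.052], [0.502, 0.378, 0.077]]
```

View pics/fin.png

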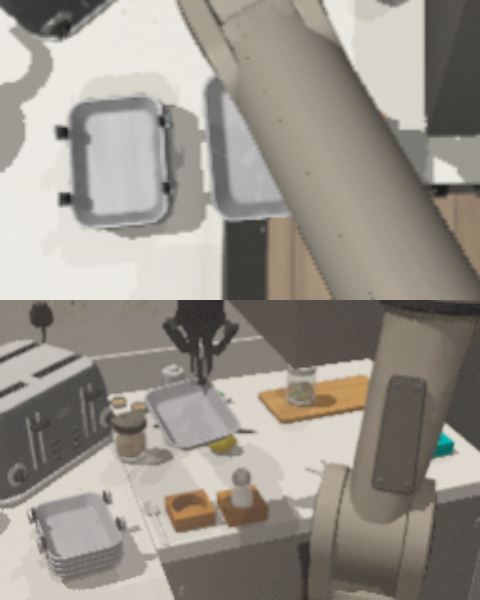

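The tray is held high at (190,415), beside the undisturbed stack at (78,535). The shaker stands in its block at (242,490). I'm handing in.

```bash
python3 -c "
from station import bot
print(bot.hand_in())"
```

```text
the job is handed in; nothing more can be done
None
```

I handed the job in (no verdict came back): the salt shaker is upright in its own holder, the top tray was peeled grip corner first, and it is held by its grip beside the stack, tilted about 0.18 rad with its underside about 0.2 m up; the other trays look undisturbed.

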